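# Load the amber filter carrier and shut the sample chamber

## Robot

A 6-joint arm with a two-finger parallel gripper is mounted at the origin on the work surface. World frame = base frame: x ahead of the robot, y to its left, z up, the work surface at z = 0. Lengths are in m, angles in rad, forces in N, time in s.
With the tool pointing down it reaches from about 0.35 to 0.775 m from the base axis. Payload 5.5 kg.
Tool frame: the origin (TCP) lies midway between the tips of the shut fingers; the grasp point (between the pads) lies 19 mm behind it; z points along the fingers, y is the line along which they close (so a half turn about z gives the same grasp; the last joint's range is limited). The gripper opens to 85 mm and grips with 20 to 120 N. Pads are 22 mm wide; open, the fingers measure 114 mm over their backs; the gripper's body (76 mm by 85 mm) begins 54 mm behind the grasp point. The pads swing forward as they close: fully open they stand 13 mm farther back than shut.
Start: joints at [1.049, 0.313, 0.046, 1.304, 0, 1.431], TCP at [0.214, 0.534, 0.193] pointing down, gripper open.
Joint ranges: [-2.76, 2.76], [-0.86, 1.69], [-1.03, 1.26], [-2.2, 2.34], [-1.47, 1.5], [-3.14, 3.14]. Speed limits (rad/s): [2.57, 2.57, 3.14, 3.14, 3.14, 3.14].

## Interface

Orientations are given as a unit quaternion [w, x, y, z].
In Python, from workcell import get_state, read_camera, camera_info, hand_in, recognise gives the robot as it stands.
- The arm moves only by the tool arm_command, never from a script. Its argument "moves" is one flat list of numbers, 7 for each row, row after row: the opening, from -1 (shut) to 1 (fully open), then the shift along the tool's x, y, z in mm, then the turn, a rotation vector about the tool's x, y, z in rad. A call has 1 to 8 rows; each row shifts and turns the commanded pose from where the row before left it, along the tool's axes as they then stand; what a row does not reach is not made up. A row lasts 1/8 s, in which the tool goes at most 62.5 mm and 10.7 degrees, less where a joint would pass 70% of its speed; a pose out of reach is approached as far as the arm can. A call with a gripper value outside its range is refused whole. The fingers move at their own pace and stop on an object; "newtons" is the grip in N (left out, the last holds). Time passes only in rows, so rows that do not move let the fingers close. It gives the time, the measured TCP pose, the force, the opening and the grip force at its end, in the units of the state.
- get_state(): the state, without advancing time (a new reading comes with each control period).
- read_camera(name): name is "side" or "top" or "wrist"; returns (picture, depth): 384x512x3 uint8, blue, green, red; 384x512 float32, m along the optical axis (not along the pixel's ray), 0 where there is no reading.
- camera_info(name): a dict with "fovy" (degrees; the focal length in pixels is half the picture's height over the tangent of half this angle, whatever the lens; pixels are square), "cx", "cy" (the principal point, pixels), "eye" and "orientation" of the camera in the world; the wrist camera has in their place "tool_from_camera" (4x4, takes a point from camera to tool coordinates, whose origin is the TCP and whose axes are the flange's). Camera axes: x right, y down, z forward; pixel columns grow to the right and rows downward; lengths in m; the calibration is good to about 2 mm. A picture is of the moment at which its call begins: read the wrist's pose just before it. camera_info takes no time and is no camera call.
- hand_in(): hands the job in; it is judged then, once.
Trained networks look in the newest picture that a camera, given by its name, has taken for a name from the list of things; names that differ only in an ending like _2 or _b are one class to them, and where a whole thing is asked for, a point or a joint stands for the part that bears it (a point fixed in the world has none). Each returns a list of dicts, best first, with "confidence" (0 to 1); they miss things now and then, are a little off and sometimes report something else, mostly with a low value. They report only what shows in the picture. A call takes as long as a camera call. They do not tell look-alikes from the thing itself.
- recognise(camera, label): "point" ([column, row] in pixels, amid what is visible of it).
The state is a dict: "clock": time; "joint_pos": joint angles; "qvel": joint speeds; "tau": joint torques, N m; "tcp_pos": TCP position; "orientation": TCP orientation; "wrist_force": force on the tool from outside, world axes, zero at the start; "ft_torque": the same for the moment, N m; "finger_gap": finger opening in m; "grip_force": force on a finger pad.
Only numpy, scipy, OpenCV 4.12 (cv2) and the standard library are available. Lean on these libraries where they do the work, as an engineer would, in place of code of your own. Each camera call takes 0.05 s, during which the arm holds its last target. There are 200 camera calls.

## Task

Slide the cover of the white sample chamber all the way open, then lay the amber filter carrier gently, rib up, on the floor of its compartment with one long edge flush along the aluminium fence. Then slide the cover fully shut over it. Leave the blue carrier, the beaker, the bottle and the rod stand where they are.

Things in the scene. Friction and masses are not known exactly. Their poses are not given: they have to be found in the camera images.
- chamber: white sample chamber fixed to the bench, 156 (x) x 300 (y) mm, top 65 mm high, a rail along each long edge up to 73 mm. Origin: centre of the underside; x points away from the robot, y along the cover's slide. Its open-topped compartment, 120 (x) x 130 (y) mm, 45 mm deep, is centred at y = -68 mm; the +y half is a closed deck over which the cover parks when open. Position and yaw vary.
- bay (a point): centre of the compartment's black floor, 20 mm above the bench; axes as the chamber's.
- fence (a point): the fence is an aluminium strip on the compartment floor along its robot-side (-x) wall, 130 mm long (y), 16 wide, 8 high. This point is the middle of the foot of its straight face, which looks to +x into the compartment, 44 mm to -x of the bay centre; axes as the chamber's. A carrier lying flush has its origin at x = +25 mm from here.
- cover (a joint): slide of the flat grey cover (126 x 138 x 6 mm, underside 66 mm above the bench, between the rails): 0 = fully shut over the compartment, 0.136 m = fully open (moved to the chamber's +y, over the deck). It starts shut or partly open, has about 2 N of friction and stays where it is left.
- handle (a point): top centre of the red handle on the middle of the cover: an upright bar 60 mm long (chamber x), 12 thick (chamber y, the slide direction), rising 26 above the cover, its top 98 mm above the bench. Moves with the cover; axes as the chamber's.
- amber_carrier: amber (orange) filter carrier, 0.12 kg: flat plate 100 x 50 x 10 mm with an upright grip rib along its middle, 60 mm long, 12 thick, 24 tall (total height 34). Origin: centre of the underside; x along plate and rib, y across, z up; both ends alike. Starts flat on the bench, rib up, left or right of the chamber (side varies).
- blue_carrier: blue filter carrier, 0.12 kg: flat plate 100 x 50 x 10 mm with an upright grip rib along its middle, 60 mm long, 12 thick, 24 tall (total height 34). Origin: centre of the underside; x along plate and rib, y across, z up; both ends alike. Starts flat on the bench, rib up, left or right of the chamber (side varies). Not to be used.
- beaker: glass beaker, 76 mm across, 95 mm high. Origin: centre of the underside. Bystander.
- bottle: closed amber glass reagent bottle with a white cap, 64 mm across, 130 mm high, standing between robot and chamber. Origin: centre of the underside. Bystander.
- stand: rod stand: white base plate 130 (x) x 90 (y) x 12 mm, an upright steel rod 10 mm thick at x = +45 mm that rises to 247 mm, with a clamp arm towards -x at 150 mm. Origin: centre of the underside. Bystander.
There are look-alikes about, which are no part of the job. There is more than one size of the amber_carrier; the job needs the middle-sized.

How it is judged:
By the outcome, as a careful person would: the job done as asked, in the order asked, and still so for the second after the job is handed in, with the robot touching nothing.
It also fails if it takes over 69 s, if anything falls off the work surface, if the arm or the gripper's body presses on something with over 40 N, if the wrist force passes 120 N, or if a joint passes its speed limit or range.

## Working session

There is one attempt and no reset: what is moved stays moved. The work goes in short steps, Python scripts to look and compute and a tool call to move; the robot and the scene stay as the last step left them, time stands still between calls to the robot, and variables do not carry over. Pictures are saved under pics/ and viewed, at most 10 in all, crops included, and the job is handed in when it is done.

Besides the shell and the picture viewer there is one more tool, called after ">>>" as name(argument=value, ...) on one line, values as JSON. arm_command: Moves the arm, as the interface text tells. Its arguments: {"type":"object","properties":{"moves":{"type":"array"},"newtons":{"type":"number"}},"required":["moves"]}

```bash
mkdir -p pics; ls; cat > h.py <<'E'
import numpy as np, cv2
from scipy.spatial.transform import Rotation as R
from workcell import *
def q2R(q): return R.from_quat([q[1],q[2],q[3],q[0]]).as_matrix()
def cam(name):
    s=get_state(); im,d=read_camera(name); ci=camera_info(name)
    f=192/np.tan(np.radians(ci['fovy'])/2)
    if name=='wrist':
        T=np.eye(4);T[:3,:3]=q2R(s['orientation']);T[:3,3]=s['tcp_pos'];T=T@np.array(ci['tool_from_camera'])
    else:
        T=np.eye(4);o=np.array(ci['orientation']);T[:3,:3]=q2R(o) if o.size==4 else o;T[:3,3]=ci['eye']
    v,u=np.mgrid[0:384,0:512]
    P=np.stack([(u-ci['cx'])/f*d,(v-ci['cy'])/f*d,d],-1)@T[:3,:3].T+T[:3,3]
    P[d==0]=np.nan
    return im,d,P
E
python3 - <<'E'
from h import *
for n in ['top','side']:
    im,d,P=cam(n); cv2.imwrite(f'pics/{n}0.png',im); np.save(f'{n}0.npy',P)
    print(n,camera_info(n))
    for l in ['chamber','cover','handle','amber_carrier','blue_carrier','beaker','bottle','stand']:
        for r in recognise(n,l)[:4]:
            u,v=map(int,r['point']); print(l,round(r['confidence'],2),u,v,P[v,u].round(3))
print(get_state())
E
```

```text
pics
top {'fovy': 55.606893794053164, 'cx': 253.63077746131066, 'cy': 189.69732520408004, 'eye': array([0.46374666, 0.09395535, 1.13167158]), 'orientation': array([ 0.01443543, -0.6974122 ,  0.71613618, -0.02359696])}
chamber 0.92 298 160 [ 0.605 -0.053  0.07 ]
cover 0.94 305 163 [ 0.592 -0.069  0.098]
handle 0.73 303 162 [ 0.598 -0.067  0.076]
handle 0.51 391 193 [ 0.502 -0.336  0.037]
amber_carrier 0.93 158 204 [0.487 0.368 0.033]
amber_carrier 0.84 102 210 [0.474 0.531 0.043]
amber_carrier 0.72 195 206 [0.478 0.258 0.025]
blue_carrier 0.62 389 192 [ 0.505 -0.332  0.032]
blue_carrier 0.39 319 239 [ 0.375 -0.1    0.105]
bottle 0.83 318 236 [ 0.383 -0.099  0.099]
stand 0.8 167 139 [0.687 0.342 0.014]
side {'fovy': 49.65913162199136, 'cx': 260.29267705018935, 'cy': 183.00364783806305, 'eye': array([ 0.37667134, -0.86652553,  0.63570132]), 'orientation': array([-0.50207453,  0.85982144, -0.08201133,  0.0436166 ])}
chamber 0.93 291 235 [ 0.581 -0.133  0.072]
cover 0.8 292 226 [ 0.592 -0.098  0.071]
handle 0.78 293 222 [ 0.599 -0.082  0.07 ]
amber_carrier 0.97 218 140 [0.478 0.531 0.03 ]
[... 287 characters left out ...]
int_pos': array([ 1.04939689e+00,  3.13171860e-01,  4.60905177e-02,  1.30361504e+00,
       -1.34437785e-05,  1.43121440e+00]), 'qvel': array([ 9.58356911e-05,  7.58557660e-04, -2.86131299e-04,  1.70871019e-03,
        7.68840936e-04, -3.16775812e-04]), 'tau': array([ 1.17554839e-03, -4.80449831e+01,  2.98813748e+01,  1.60875161e-04,
        3.90369507e-06, -5.59031605e-06]), 'tcp_pos': array([0.21426943, 0.53362085, 0.19343532]), 'orientation': array([2.25738342e-05, 1.89751216e-01, 9.81832202e-01, 4.50847385e-05]), 'wrist_force': array([ 0.56135985,  0.33111905, -0.46018562]), 'ft_torque': array([ 0.06194153,  0.04390988, -0.04206735]), 'grip_force': 0.0, 'finger_gap': 0.08542908627610447}
```

View pics/top0.png

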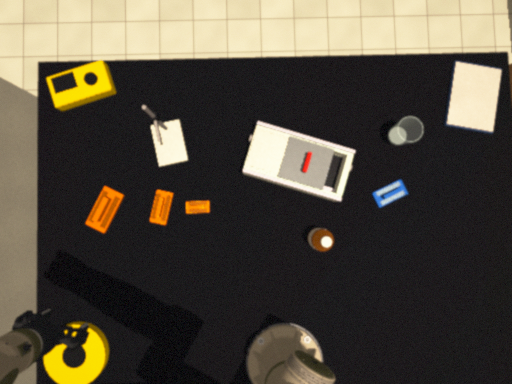

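```bash
python3 - <<'E'
import cv2
im=cv2.imread('pics/top0.png'); c=im[160:260,60:240]; cv2.imwrite('pics/crop0.png',cv2.resize(c,None,fx=4,fy=4,interpolation=cv2.INTER_CUBIC))
E
```

```text
(no output)
```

View pics/crop0.png

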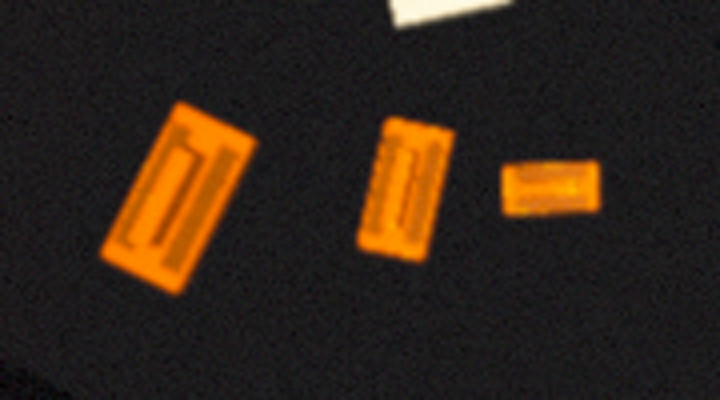

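The picture shows three orange carriers: large (104,210), middle (161,207), small (197,207). The middle one fits the 100x50 size, and I'll check its dimensions next. The cover's red handle is at (307,161), partly open. The compartment end is on the right, and its dark gap shows at (337,172).

```bash
cat >> h.py <<'E'
def rect(pts):
    (c,s,a)=cv2.minAreaRect((pts[:,:2]*1000).astype(np.float32)); b=cv2.boxPoints((c,s,a))
    e=[b[1]-b[0],b[2]-b[1]]; L=max(e,key=np.linalg.norm)
    yaw=np.degrees(np.arctan2(L[1],L[0]))%180
    return np.round(c,1),np.round(sorted(s),1),round(float(yaw),1)
def comps(mask,minpix=40):
    n,lab,st,ce=cv2.connectedComponentsWithStats(mask.astype(np.uint8))
    return [lab==i for i in range(1,n) if st[i,4]>=minpix]
E
python3 - <<'E'
from h import *
im=cv2.imread('pics/top0.png');P=np.load('top0.npy')
h=cv2.cvtColor(im,cv2.COLOR_BGR2HSV);z=P[...,2]
f=np.array;ci=camera_info('top')
def at(mask,zz): # rays to plane z
    F=192/np.tan(np.radians(ci['fovy'])/2);v,u=np.nonzero(mask)
    r=np.stack([(u-ci['cx'])/F,(v-ci['cy'])/F,np.ones(len(u))],-1)@q2R(ci['orientation']).T
    return ci['eye']+r*((zz-ci['eye'][2])/r[:,2])[:,None]
am=(h[...,0]>5)&(h[...,0]<22)&(h[...,1]>150)&(h[...,2]>120)
for m in comps(am,100): print('amber',np.argwhere(m).mean(0).round(),rect(at(m,.01)),np.nanpercentile(z[m],[5,50,98]).round(3))
rd=((h[...,0]<5)|(h[...,0]>172))&(h[...,1]>150)&(h[...,2]>90)
for m in comps(rd,20): print('red',np.argwhere(m).mean(0).round(),rect(at(m,.098)),np.nanpercentile(z[m],[5,50,98]).round(3))
wh=(h[...,1]<60)&(h[...,2]>60)&(z>.045)&(z<.09)
wh[:,:230]=0;wh[:,370:]=0;wh[:110]=0;wh[215:]=0
for m in comps(wh,300): print('chamber',rect(at(m,.070)),rect(P[m]),np.nanpercentile(z[m],[5,50,98]).round(3))
g=wh&(h[...,2]<200)&(z<.08)
for m in comps(g,200): print('cover',rect(at(m,.072)),np.median(im[m],0))
bl=(h[...,0]>95)&(h[...,0]<125)&(h[...,1]>150)&(h[...,2]>80)
for m in comps(bl,100): print('blue',rect(at(m,.01)))
E
```

```text
amber [209. 104.] (array([476.9, 537.9]), array([ 70.5, 132.7]), 152.1) [0.002 0.014 0.046]
amber [207. 161.] (array([479. , 364.7]), array([ 54.8, 104.4]), 165.9) [-0.     0.011  0.036]
amber [206. 197.] (array([476.9, 253.9]), array([39.9, 73.6]), 88.8) [-0.001  0.008  0.027]
red [162. 306.] (array([596.1, -73.6]), array([13.4, 58.3]), 161.4) [0.089 0.098 0.101]
chamber (array([602.2, -56.1]), array([158.8, 303.4]), 71.7) (array([602.5, -59. ]), array([157.3, 308.9]), 71.7) [0.063 0.07  0.076]
cover (array([595.5, -77.5]), array([121.4, 141.3]), 71.7) [159. 176. 186.]
blue (array([ 503.1, -342.6]), array([ 53.8, 105.4]), 114.7)
```

Middle carrier confirmed at (161,207): measured 104x55 mm, against 133x70 for the large one and 74x40 for the small. The chamber's yaw is about -18.3° and the cover is about 50 mm open. Moving over the chamber to refine with the wrist camera.

```bash
cat >> h.py <<'E'
def go(x,y,z,ang=None):
    """tool-frame shift (mm) to world target; ang=closing direction deg -> turn about tool z applied FIRST (shift given in turned axes)"""
    s=get_state();M=q2R(s['orientation']);t=0
    if ang is not None:
        want=np.array([np.cos(np.radians(ang)),np.sin(np.radians(ang)),0])
        best=[]
        for w in (want,-want):
            best.append(np.arctan2(-(M.T@w)[0],(M.T@w)[1]))
        t=min(best,key=abs); M=M@R.from_rotvec([0,0,t]).as_matrix()
    d=M.T@(np.array([x,y,z])-np.array(s['tcp_pos'])*1000)
    tilt=np.cross(M.T@np.array([0,0,-1.]),[0,0,1])
    print('turn',round(t,4),'shift',d.round(1),'alt turn',[round(b,3) for b in best] if ang is not None else '','tilt',tilt.round(3),'tcp',(np.array(s['tcp_pos'])*1000).round(1),'gap',round(s['finger_gap']*1000,1),'F',np.round(s['wrist_force'],1),'t',round(s['clock'],2),'j',np.round(s['joint_pos'],2))
E
python3 -c "
from h import *
go(596,-74,260,71.7)
print(camera_info('wrist'))"
```

```text
turn -0.0624 shift [-553.2 -457.   -66.6] alt turn [np.float64(-0.062), np.float64(3.079)] tilt [-0. -0.  0.] tcp [214.3 533.6 193.4] gap 85.4 F [ 0.6  0.3 -0.5] t 0.9 j [ 1.05  0.31  0.05  1.3  -0.    1.43]
{'fovy': 58.947210942430445, 'cx': 254.68961720240793, 'cy': 192.96628593311183, 'tool_from_camera': array([[ 1.17931764e-03, -9.52925421e-01, -3.03202491e-01,
         7.81441479e-02],
       [ 9.99999162e-01,  1.28600168e-03, -1.52198752e-04,
         2.27410240e-04],
       [ 5.34952972e-04, -3.03202057e-01,  9.52926139e-01,
        -1.80416797e-01],
       [ 0.00000000e+00,  0.00000000e+00,  0.00000000e+00,
         1.00000000e+00]])}
```

>>> arm_command(moves=[1, 0, 0, -20, 0, 0, -0.0624, 1, -37, -30, -4, 0, 0, 0, 1, -37, -30, -4, 0, 0, 0, 1, -37, -30, -4, 0, 0, 0, 1, -37, -30, -4, 0, 0, 0, 1, -37, -30, -4, 0, 0, 0, 1, -37, -30, -4, 0, 0, 0, 1, -37, -30, -4, 0, 0, 0])

```text
clock: 1.9
tcp_pos: [0.395, 0.2516, 0.2418]
orientation: [0.0, 0.159, 0.987, 0.0]
wrist_force: [-0.5, 0.7, -1.2]
finger_gap: 0.085
grip_force: 0.0
```

>>> arm_command(moves=[1, -37, -30, -4, 0, 0, 0, 1, -37, -30, -4, 0, 0, 0, 1, -37, -30, -4, 0, 0, 0, 1, -37, -30, -4, 0, 0, 0, 1, -37, -30, -4, 0, 0, 0, 1, -37, -30, -4, 0, 0, 0, 1, -37, -30, 0, 0, 0, 0, 1, -37, -30, 0, 0, 0, 0])

```text
clock: 2.9
tcp_pos: [0.6007, -0.0693, 0.2656]
orientation: [0.0, 0.159, 0.987, 0.0]
wrist_force: [0.2, 0.9, -0.1]
finger_gap: 0.0853
grip_force: 0.0
```

```bash
python3 - <<'E'
from h import *
go(596,-74,260,71.7)
im,d,P=cam('wrist');cv2.imwrite('pics/w1.png',im);np.save('w1.npy',P)
h=cv2.cvtColor(im,cv2.COLOR_BGR2HSV);z=P[...,2]
rd=((h[...,0]<5)|(h[...,0]>172))&(h[...,1]>150)&(h[...,2]>90)&(z>.094)
for m in comps(rd,20): print('red',np.argwhere(m).mean(0).round(),rect(P[m]),np.nanmedian(z[m]).round(4))
E
```

```text
turn -0.0001 shift [ 3.  -5.9  5.6] alt turn [np.float64(-0.0), np.float64(3.141)] tilt [-0.    -0.001  0.   ] tcp [600.7 -69.3 265.6] gap 85.3 F [ 0.2  0.9 -0.1] t 2.9 j [-0.25  0.37  0.3   1.5   0.    0.07]
red [159. 247.] (array([595.9, -76. ]), array([10.6, 57.8]), 161.0) 0.0976
```

View pics/w1.png

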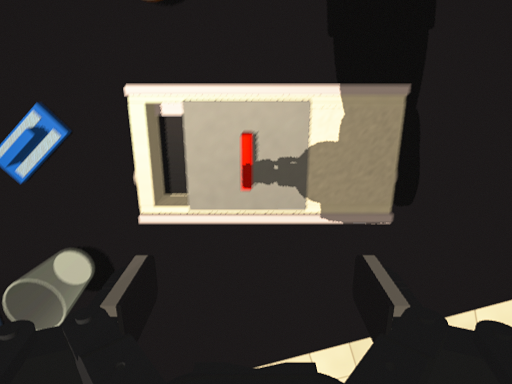

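The wrist view shows the handle at (247,160) and the open gap at (173,155), with rails along rows 90 and 218. Next I'll fit the chamber pose from this depth and work out the handle descent.

```bash
python3 - <<'E'
from h import *
P=np.load('w1.npy');z=P[...,2]
m=max(comps((z>.058)&(z<.085),300),key=np.sum); print(rect(P[m]))
m=comps((z>.0705)&(z<.0762),150)
for q in m: print('rail?',rect(P[q]),np.nanmedian(z[q]))
go(596,-75,77,71.5)
E
```

```text
(array([603. , -55.1]), array([155.2, 300.8]), 71.8)
rail? (array([533.5, -32.5]), array([  9.1, 300. ]), 71.8) 0.0727469879782309
rail? (array([596.1, -75.6]), array([124.8, 138. ]), 71.7) 0.07175000490802969
rail? (array([671.5, -77.8]), array([ 10.5, 299.4]), 71.7) 0.07251148056611656
rail? (array([ 671.2, -356.8]), array([25.7, 68.5]), 31.8) 0.07315356654725336
rail? (array([ 692.5, -395. ]), array([29.6, 65.8]), 26.1) 0.0734021315667796
turn -0.0007 shift [  7.3  -2.4 187. ] alt turn [np.float64(-0.001), np.float64(3.141)] tilt [ 0.002 -0.002  0.   ] tcp [603.4 -74.5 264. ] gap 85.3 F [ 2.4 -3.2 -0.3] t 2.95 j [-0.25  0.37  0.3   1.5  -0.    0.07]
```

>>> arm_command(moves=[0, 7, -2, 0, 0, 0, 0, 0, 0, 0, 50, 0, 0, 0, 0, 0, 0, 50, 0, 0, 0, 0, 0, 0, 50, 0, 0, 0, 0, 0, 0, 20, 0, 0, 0, 0, 0, 0, 12, 0, 0, 0, 0, 0, 0, 0, 0, 0, 0, 0, 0, 0, 0, 0, 0, 0], newtons=40)

```text
clock: 3.95
tcp_pos: [0.5935, -0.0675, 0.0849]
orientation: [0.001, 0.159, 0.987, -0.0]
wrist_force: [0.2, -0.9, 0.0]
finger_gap: 0.043
grip_force: 0.0
```

```bash
python3 -c "
from h import *
go(596,-75.5,78,71.75)"
```

```text
turn -0.0005 shift [-4.9 -6.8  6.9] alt turn [np.float64(-0.0), np.float64(3.141)] tilt [-0.    -0.002  0.   ] tcp [593.5 -67.5  84.9] gap 43.0 F [ 0.2 -0.9  0. ] t 3.95 j [-0.25  0.41 -0.09  1.07  0.    0.07]
```

>>> arm_command(moves=[0, -5, -7, 7, 0, 0, 0, 0, 0, 0, 0, 0, 0, 0, -1, 0, 0, 0, 0, 0, 0, -1, 0, 0, 0, 0, 0, 0, -1, 0, 0, 0, 0, 0, 0, -1, 0, 0, 0, 0, 0, 0, -1, 0, 0, 0, 0, 0, 0], newtons=40)

```text
clock: 4.82
tcp_pos: [0.5952, -0.0757, 0.0764]
orientation: [0.0, 0.159, 0.987, 0.0]
wrist_force: [-0.4, 0.3, -1.1]
finger_gap: 0.0004
grip_force: 0.0
```

```bash
python3 - <<'E'
from h import *
go(596,-75.5,78,71.75)
im,d,P=cam('wrist');cv2.imwrite('pics/w2.png',im)
im2,d,P2=cam('top')
h=cv2.cvtColor(im2,cv2.COLOR_BGR2HSV)
rd=((h[...,0]<5)|(h[...,0]>172))&(h[...,1]>150)&(h[...,2]>90)
for m in comps(rd,10): print('red',np.argwhere(m).mean(0).round(),rect(P2[m]))
s,_,_=cam('side'); cv2.imwrite('pics/both.png',np.hstack([im[:, :],cv2.resize(s[140:300,200:413],(512,384),interpolation=cv2.INTER_CUBIC)])[:, ::1]); 
b=cv2.imread('pics/both.png');cv2.imwrite('pics/both.png',cv2.resize(b,(800,300)))
E
```

```text
turn -0.0007 shift [-0.7  0.4 -1.6] alt turn [np.float64(-0.001), np.float64(3.141)] tilt [-0. -0.  0.] tcp [595.2 -75.7  76.4] gap 0.4 F [-0.4  0.3 -1.1] t 4.83 j [-0.26  0.42 -0.09  1.06  0.    0.06]
red [168. 305.] (array([573.8, -64.7]), array([16.3, 28.3]), 141.8)
```

View pics/both.png

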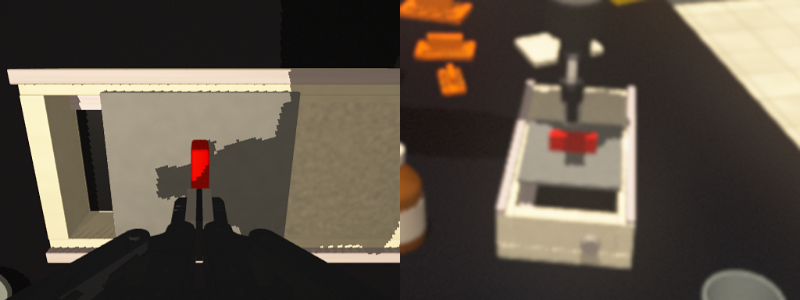

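```bash
python3 - <<'E'
from h import *
im,d,P=cam('wrist');z=P[...,2]
h=cv2.cvtColor(im,cv2.COLOR_BGR2HSV)
rd=((h[...,0]<5)|(h[...,0]>172))&(h[...,1]>150)&(h[...,2]>60)
for m in comps(rd,20): print('red',rect(P[m]),np.nanpercentile(z[m],[2,50,98]),np.argwhere(m).min(0),np.argwhere(m).max(0))
for r in range(170,262,6): print(r,[tuple((P[r,c]*1000).round().tolist()) for c in (240,256,272)])
s,_,Q=cam('side'); c=s[170:260,230:350]; cv2.imwrite('pics/side2.png',cv2.resize(c,(800,600),interpolation=cv2.INTER_CUBIC))
E
```

```text
red (array([580.8, -70.3]), array([11.9, 27.7]), 161.8) [0.07855018 0.09743069 0.09894509] [179 244] [241 267]
170 [(562.0, -73.0, 71.0), (565.0, -65.0, 71.0), (567.0, -56.0, 71.0)]
176 [(565.0, -74.0, 71.0), (567.0, -66.0, 73.0), (570.0, -57.0, 72.0)]
182 [(568.0, -75.0, 71.0), (568.0, -66.0, 82.0), (574.0, -58.0, 71.0)]
188 [(572.0, -77.0, 71.0), (568.0, -66.0, 93.0), (577.0, -59.0, 72.0)]
194 [(575.0, -78.0, 71.0), (570.0, -67.0, 97.0), (581.0, -60.0, 72.0)]
200 [(578.0, -79.0, 72.0), (573.0, -67.0, 98.0), (584.0, -61.0, 72.0)]
206 [(582.0, -80.0, 72.0), (576.0, -68.0, 98.0), (588.0, -62.0, 71.0)]
212 [(585.0, -81.0, 72.0), (579.0, -69.0, 97.0), (591.0, -64.0, 72.0)]
218 [(589.0, -83.0, 71.0), (582.0, -70.0, 98.0), (595.0, -65.0, 72.0)]
224 [(592.0, -84.0, 72.0), (585.0, -71.0, 98.0), (599.0, -66.0, 71.0)]
230 [(596.0, -85.0, 72.0), (589.0, -73.0, 97.0), (602.0, -67.0, 71.0)]
236 [(599.0, -86.0, 73.0), (591.0, -73.0, 98.0), (605.0, -68.0, 73.0)]
242 [(582.0, -78.0, 120.0), (584.0, -71.0, 120.0), (610.0, -69.0, 72.0)]
248 [(582.0, -78.0, 126.0), (584.0, -71.0, 126.0), (613.0, -70.0, 72.0)]
254 [(582.0, -78.0, 131.0), (585.0, -72.0, 129.0), (590.0, -66.0, 124.0)]
260 [(583.0, -77.0, 136.0), (584.0, -71.0, 136.0), (590.0, -66.0, 129.0)]
```

View pics/side2.png

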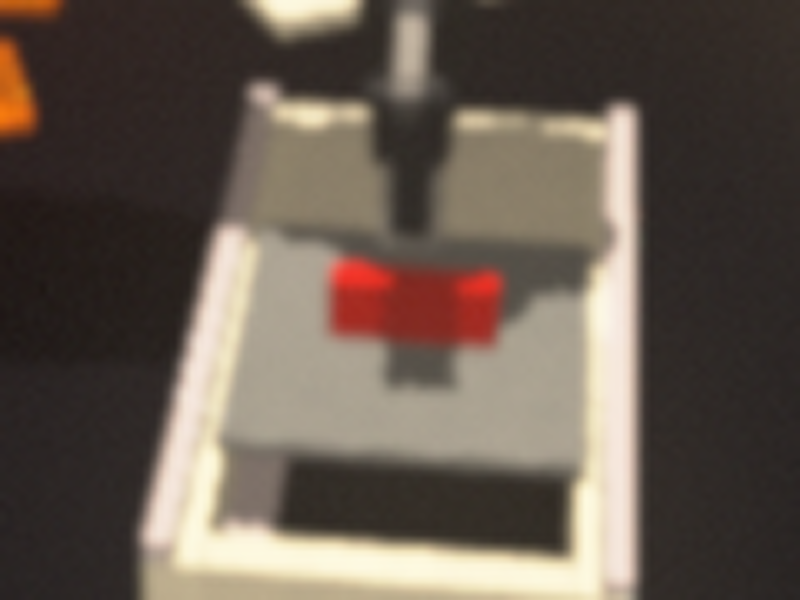

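```bash
python3 - <<'E'
from h import *
s,_,Q=cam('side')
for v in range(176,226,3): print(v,(Q[v,292]*1000).round(),s[v,292])
s=get_state(); print(s['tcp_pos'],s['joint_pos'],s['finger_gap'],s['clock'])
E
```

```text
176 [ 583. -119.  215.] [155 173 188]
179 [ 581. -127.  213.] [148 165 179]
182 [ 580. -129.  207.] [125 138 150]
185 [ 578. -137.  204.] [71 76 84]
188 [ 580. -131.  193.] [43 48 54]
191 [ 583. -121.  180.] [39 44 50]
194 [ 587. -107.  163.] [39 42 46]
197 [593. -88. 144.] [38 45 49]
200 [592. -91. 138.] [41 46 51]
203 [593. -88. 128.] [43 47 53]
206 [595. -83. 116.] [75 84 89]
209 [610. -28.  71.] [64 71 97]
212 [597. -78.  96.] [ 33  42 129]
215 [596. -81.  89.] [ 33  42 133]
218 [596. -82.  82.] [ 33  42 132]
221 [597. -80.  72.] [ 58  65 111]
224 [594. -93.  73.] [74 84 88]
[ 0.59517528 -0.07575849  0.07636979] [-2.60408403e-01  4.17800782e-01 -9.41417097e-02  1.05886224e+00
  1.14151487e-04  5.89666160e-02] -0.0002332540276836024 5.125
```

The fingers closed above the handle. Both the side and the wrist depth put the tips at z≈117 mm while the state says 76 mm. The handle, cover and rails all measured at their true heights, so the reported TCP sits about 40 mm beyond the real fingertips. I'll open and descend by that much, then check again.

>>> arm_command(moves=[0, 0, 0, 0, 0, 0, 0, 0, 0, 0, 0, 0, 0, 0, 0, 0, 0, 0, 0, 0, 0, 0, 0, 0, 20, 0, 0, 0, 0, 0, 0, 10, 0, 0, 0, 0, 0, 0, 4, 0, 0, 0, 0, 0, 0, 0, 0, 0, 0], newtons=40)

```text
clock: 6.0
tcp_pos: [0.5951, -0.0757, 0.0423]
orientation: [-0.0, 0.159, 0.987, 0.0]
wrist_force: [0.7, -0.3, -0.3]
finger_gap: 0.0429
grip_force: 0.0
```

>>> arm_command(moves=[-1, 0, 0, 0, 0, 0, 0, -1, 0, 0, 0, 0, 0, 0, -1, 0, 0, 0, 0, 0, 0, -1, 0, 0, 0, 0, 0, 0], newtons=40)

```text
clock: 6.5
tcp_pos: [0.5957, -0.0758, 0.0431]
orientation: [0.001, 0.159, 0.987, 0.0]
wrist_force: [-0.8, 0.6, 5.4]
finger_gap: 0.0112
grip_force: 40.9
```

```bash
python3 - <<'E'
from h import *
# open-target pose: +90mm along chamber y
go(596,-75.5,42,71.75)
im,d,P=cam('wrist')
for r in range(225,262,4): print(r,[tuple((P[r,c]*1000).round().tolist()) for c in (225,240,256,272,287)])
s,_,Q=cam('side')
for v in range(194,226,3): print(v,(Q[v,292]*1000).round(),s[v,292])
E
```

```text
turn -0.0008 shift [-0.2  0.4  1.1] alt turn [np.float64(-0.001), np.float64(3.141)] tilt [-0.    -0.001  0.   ] tcp [595.7 -75.8  43.1] gap 11.2 F [-0.8  0.6  5.4] t 6.5 j [-0.26  0.44 -0.14  0.98  0.    0.06]
225 [(578.0, -85.0, 72.0), (571.0, -74.0, 97.0), (572.0, -67.0, 98.0), (585.0, -63.0, 72.0), (587.0, -56.0, 73.0)]
229 [(581.0, -86.0, 71.0), (573.0, -74.0, 96.0), (574.0, -68.0, 98.0), (588.0, -64.0, 72.0), (589.0, -57.0, 72.0)]
233 [(582.0, -86.0, 72.0), (574.0, -75.0, 97.0), (575.0, -68.0, 99.0), (589.0, -65.0, 72.0), (591.0, -58.0, 73.0)]
237 [(585.0, -87.0, 71.0), (576.0, -76.0, 96.0), (577.0, -69.0, 98.0), (591.0, -65.0, 72.0), (594.0, -58.0, 72.0)]
241 [(586.0, -88.0, 72.0), (578.0, -76.0, 97.0), (579.0, -70.0, 98.0), (587.0, -65.0, 85.0), (596.0, -59.0, 72.0)]
245 [(589.0, -89.0, 71.0), (582.0, -78.0, 90.0), (581.0, -70.0, 97.0), (587.0, -65.0, 90.0), (598.0, -60.0, 72.0)]
249 [(590.0, -89.0, 72.0), (583.0, -78.0, 92.0), (583.0, -71.0, 98.0), (587.0, -65.0, 94.0), (600.0, -60.0, 72.0)]
253 [(585.0, -86.0, 88.0), (582.0, -78.0, 97.0), (584.0, -71.0, 97.0), (587.0, -65.0, 96.0), (593.0, -60.0, 88.0)]
257 [(581.0, -84.0, 99.0), (583.0, -78.0, 100.0), (585.0, -72.0, 99.0), (587.0, -65.0, 100.0), (592.0, -60.0, 94.0)]
261 [(581.0, -83.0, 104.0), (583.0, -77.0, 104.0), (588.0, -72.0, 98.0), (587.0, -65.0, 104.0), (593.0, -60.0, 96.0)]
194 [ 581. -128.  177.] [121 134 146]
197 [ 579. -138.  176.] [ 93 101 108]
200 [ 579. -140.  169.] [49 54 59]
203 [ 582. -128.  154.] [38 43 47]
206 [ 587. -112.  135.] [41 46 50]
209 [592. -94. 115.] [42 47 52]
212 [591. -98. 110.] [44 50 54]
215 [592. -96. 100.] [46 51 57]
218 [593. -93.  89.] [55 62 75]
221 [596. -82.  73.] [ 63  71 109]
224 [594. -93.  72.] [72 81 86]
```

Handle is gripped (gap 11 mm, 41 N). Sliding it open 90 mm.

>>> arm_command(moves=[-1, 0, 10, 0, 0, 0, 0, -1, 0, 18, 0, 0, 0, 0, -1, 0, 20, 0, 0, 0, 0, -1, 0, 20, 0, 0, 0, 0, -1, 0, 12, 0, 0, 0, 0, -1, 0, 7, 0, 0, 0, 0, -1, 0, 3, 0, 0, 0, 0, -1, 0, 0, 0, 0, 0, 0])

```text
clock: 7.6
tcp_pos: [0.6239, 0.0096, 0.0431]
orientation: [0.001, 0.159, 0.987, -0.0]
wrist_force: [-0.9, -0.2, 6.0]
finger_gap: 0.0109
grip_force: 41.1
```

>>> arm_command(moves=[-1, 0, 1.5, 0, 0, 0, 0, -1, 0, 0, 0, 0, 0, 0])

```text
clock: 7.85
tcp_pos: [0.6239, 0.0096, 0.0431]
orientation: [0.0, 0.159, 0.987, -0.001]
wrist_force: [-3.0, -2.6, 6.1]
finger_gap: 0.0112
grip_force: 41.2
```

The cover is at its stop (+90 mm, handle where expected, no further movement). Releasing and rising.

>>> arm_command(moves=[-0.2, 0, 0, 0, 0, 0, 0, -0.2, 0, 0, 0, 0, 0, 0, -0.2, 0, 0, -20, 0, 0, 0, 0.2, 0, 0, -45, 0, 0, 0, 0.2, 0, 0, -45, 0, 0, 0, 0.2, 0, 0, 0, 0, 0, 0, 0.2, 0, 0, 0, 0, 0, 0])

```text
clock: 8.72
tcp_pos: [0.6237, 0.0113, 0.1518]
orientation: [-0.0, 0.159, 0.987, 0.0]
wrist_force: [-1.0, -0.4, -0.5]
finger_gap: 0.0513
grip_force: 0.0
```

```bash
python3 - <<'E'
from h import *
go(479,365,150,75.9)
go(530,364,200,75.9)
E
```

```text
turn -0.0731 shift [226.5 307.8   2. ] alt turn [np.float64(-0.073), np.float64(3.068)] tilt [-0.  0.  0.] tcp [623.7  11.3 151.8] gap 51.3 F [-1.  -0.4 -0.5] t 8.72 j [-0.11  0.42  0.1   1.25  0.    0.21]
turn -0.0731 shift [176.8 319.3 -48. ] alt turn [np.float64(-0.073), np.float64(3.068)] tilt [-0.  0.  0.] tcp [623.7  11.3 151.8] gap 51.3 F [-1.  -0.4 -0.5] t 8.72 j [-0.11  0.42  0.1   1.25  0.    0.21]
```

>>> arm_command(moves=[0.2, 0, 0, -10, 0, 0, -0.0731, 0.2, 32, 43, 0, 0, 0, 0, 0.2, 32, 43, 0, 0, 0, 0, 0.2, 32, 44, 0, 0, 0, 0, 0.2, 32, 44, 0, 0, 0, 0, 0.2, 32, 44, 0, 0, 0, 0, 0.2, 32, 44, 0, 0, 0, 0, 0.2, 34, 45, 0, 0, 0, 0])

```text
clock: 9.72
tcp_pos: [0.4778, 0.3649, 0.1603]
orientation: [-0.001, 0.123, 0.992, -0.001]
wrist_force: [0.8, -0.2, -0.2]
finger_gap: 0.0512
grip_force: 0.0
```

>>> arm_command(moves=[0.2, 0, 0, -30, 0, 0, 0, 0.2, 0, 0, 0, 0, 0, 0])

```text
clock: 9.98
tcp_pos: [0.4794, 0.3651, 0.1926]
orientation: [0.0, 0.122, 0.993, 0.0]
wrist_force: [0.3, -0.7, 0.1]
finger_gap: 0.0511
grip_force: 0.0
```

```bash
python3 - <<'E'
from h import *
im,d,P=cam('wrist');cv2.imwrite('pics/w3.png',im);z=P[...,2]
h=cv2.cvtColor(im,cv2.COLOR_BGR2HSV)
am=(h[...,0]>5)&(h[...,0]<22)&(h[...,1]>150)&(h[...,2]>60)
for m in comps(am,200):
    print(np.argwhere(m).mean(0).round(),rect(P[m]))
    t=m&(z>.028)
    if t.sum()>30: print('  rib',rect(P[t]),np.nanmedian(z[t]))
go(479,365,100,75.9)
E
```

```text
[114. 414.] (array([479.3, 540.6]), array([ 70.5, 134.1]), 151.5)
  rib (array([476.5, 537.5]), array([17. , 77.3]), 152.5) 0.04305549670417558
[153. 256.] (array([480.7, 364.5]), array([ 51.2, 104.3]), 165.8)
  rib (array([478.7, 365.4]), array([11.3, 60.1]), 165.8) 0.03356681278686294
[180. 158.] (array([478. , 251.6]), array([38.9, 75. ]), 91.7)
turn 0.0006 shift [ 0.4  0.7 91.5] alt turn [np.float64(0.001), np.float64(-3.141)] tilt [ 0.  0. -0.] tcp [479.3 364.2 191.5] gap 50.8 F [ 0.9  0.3 -0.5] t 10.03 j [0.52 0.37 0.12 1.32 0.   0.76]
```

View pics/w3.png

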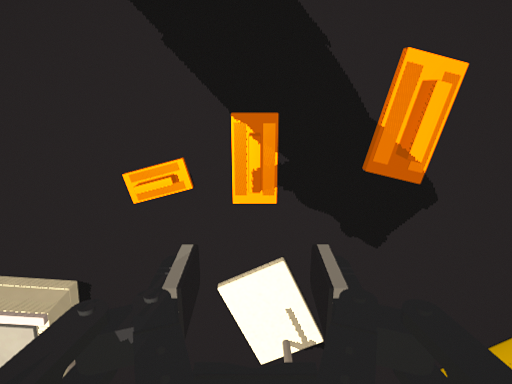

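The middle carrier sits at (255,158): rib 60x11 mm, top 33.6 mm, which matches the description. The small carrier is at (158,180) and the large at (414,114). Descending onto the middle rib.

>>> arm_command(moves=[0, 0.5, 1, 40, 0, 0, 0, 0, 0, 0, 55, 0, 0, 0, 0, 0, 0, 55, 0, 0, 0, 0, 0, 0, 35, 0, 0, 0, 0, 0, 0, 20, 0, 0, 0, 0, 0, 0, 9, 0, 0, 0, 0, 0, 0, 0, 0, 0, 0, 0, 0, 0, 0, 0, 0, 0], newtons=40)

```text
clock: 11.02
tcp_pos: [0.4801, 0.3652, -0.0208]
orientation: [0.001, 0.123, 0.992, 0.0]
wrist_force: [-0.4, 0.3, -0.1]
finger_gap: 0.0427
grip_force: 0.0
```

>>> arm_command(moves=[-1, 0, 0, 0, 0, 0, 0, -1, 0, 0, 0, 0, 0, 0, -1, 0, 0, 0, 0, 0, 0, -1, 0, 0, 0, 0, 0, 0], newtons=40)

```text
clock: 11.52
tcp_pos: [0.4801, 0.3656, -0.0205]
orientation: [0.001, 0.123, 0.992, 0.001]
wrist_force: [-0.7, -0.1, 5.9]
finger_gap: 0.0115
grip_force: 40.7
```

>>> arm_command(moves=[-1, 0, 0, -10, 0, 0, 0, -1, 0, 0, -40, 0, 0, -0.12, -1, 0, 0, -25, 0, 0, -0.18, -1, 0, 0, -20, 0, 0, -0.18, -1, 0, 0, -20, 0, 0, -0.18, -1, 0, 0, -15, 0, 0, -0.18, -1, 0, 0, -10, 0, 0, -0.18, -1, 0, 0, 0, 0, 0, -0.18])

```text
clock: 12.52
tcp_pos: [0.4795, 0.3651, 0.1195]
orientation: [0.001, -0.462, 0.887, 0.0]
wrist_force: [-0.0, -0.7, -1.6]
finger_gap: 0.0111
grip_force: 39.8
```

>>> arm_command(moves=[-1, 0, 0, 0, 0, 0, -0.18, -1, 0, 0, 0, 0, 0, -0.1, -1, 0, 0, 0, 0, 0, -0.018, -1, 0, 0, 0, 0, 0, 0])

```text
clock: 13.02
tcp_pos: [0.4791, 0.3649, 0.1184]
orientation: [-0.0, -0.585, 0.811, 0.0]
wrist_force: [0.5, 0.7, -1.8]
finger_gap: 0.011
grip_force: 39.8
```

```bash
python3 - <<'E'
from h import *
go(567.3,-115,120,161.75)
E
```

```text
turn -0.0019 shift [ 428.1 -234.    -1.6] alt turn [np.float64(-0.002), np.float64(3.14)] tilt [-0.  0.  0.] tcp [479.1 364.9 118.4] gap 11.0 F [ 0.5  0.7 -1.8] t 13.03 j [ 0.52  0.4  -0.02  1.16  0.   -0.73]
```

>>> arm_command(moves=[-1, 25, -14, 0, 0, 0, 0, -1, 40, -22, 0, 0, 0, 0, -1, 45, -25, 0, 0, 0, 0, -1, 45, -25, 0, 0, 0, 0, -1, 45, -25, 0, 0, 0, 0, -1, 45, -25, 0, 0, 0, 0, -1, 45, -25, 0, 0, 0, 0, -1, 45, -25, 0, 0, 0, 0])

```text
clock: 14.02
tcp_pos: [0.551, -0.0131, 0.1186]
orientation: [0.0, -0.585, 0.811, -0.0]
wrist_force: [-0.0, 0.1, -0.9]
finger_gap: 0.0107
grip_force: 39.8
```

>>> arm_command(moves=[-1, 40, -22, 0, 0, 0, 0, -1, 33, -16, 0, 0, 0, 0, -1, 20, -10, 0, 0, 0, 0, -1, 0, 0, 0, 0, 0, 0, -1, 0, 0, 0, 0, 0, 0])

```text
clock: 14.65
tcp_pos: [0.5669, -0.1138, 0.1183]
orientation: [0.0, -0.586, 0.81, 0.001]
wrist_force: [-0.5, 0.3, -1.2]
finger_gap: 0.0108
grip_force: 39.8
```

```bash
python3 - <<'E'
from h import *
go(567.3,-115,30,161.75)
im,d,P=cam('wrist');cv2.imwrite('pics/w4.png',im);z=P[...,2]
np.save('w4.npy',P)
h=cv2.cvtColor(im,cv2.COLOR_BGR2HSV)
am=(h[...,0]>5)&(h[...,0]<22)&(h[...,1]>150)&(h[...,2]>60)
for m in comps(am,200):
    print(np.argwhere(m).mean(0).round(),rect(P[m]),np.nanpercentile(z[m],[2,50,98]).round(3))
E
```

```text
turn -0.0002 shift [ 1.1 -0.8 88.3] alt turn [np.float64(-0.0), np.float64(3.141)] tilt [-0.001 -0.001  0.   ] tcp [ 566.9 -113.8  118.3] gap 10.8 F [-0.5  0.3 -1.2] t 14.65 j [-0.34  0.35 -0.09  1.13  0.   -1.59]
[114. 499.] (array([ 393.4, -117.3]), array([19.8, 58. ]), 84.7) [0.063 0.075 0.086]
[215. 255.] (array([587.8, -84.9]), array([ 77.3, 158.5]), 58.6) [0.146 0.149 0.173]
```

View pics/w4.png

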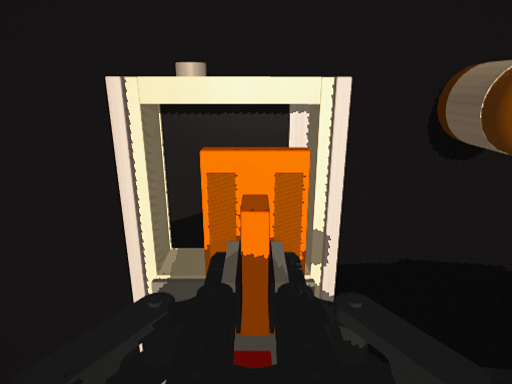

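The carrier hangs level over the compartment, aligned with its walls; the plate's front edge is at row 150. The fence shows at the right (298,125) and the bottle at (480,110) is clear. Checking the offsets in the chamber frame.

```bash
python3 - <<'E'
from h import *
P=np.load('w4.npy');im=cv2.imread('pics/w4.png')
a=np.radians(-18.25);E=np.array([[np.cos(a),np.sin(a)],[-np.sin(a),np.cos(a)]])
C=(P[...,:2]*1000-[602.8,-55.1])@E.T;z=P[...,2]*1000
for r in (115,125,135):
    print('row',r,[(c,*C[r,c].round().tolist(),round(float(z[r,c]))) for c in range(130,350,8 )])
m=(z>142)&(z<155)&(im[...,2]>120)&(im[...,0]<80)
m[240:]=0
print('plate x',np.percentile(C[m][:,0],[.5,99.5]),'ymin',np.percentile(C[m][:,1],.5),np.median(z[m]))
h=comps(m)[0]
for c in (215,235,280,300): 
    v=np.nonzero(m[:,c])[0]; print('front edge',c,C[v[0]+1,c].round(1))
E
```

```text
Traceback (most recent call last):
ValueError: cannot convert float NaN to integer
```

```bash
python3 - <<'E'
from h import *
P=np.load('w4.npy');im=cv2.imread('pics/w4.png')
a=np.radians(-18.25);E=np.array([[np.cos(a),np.sin(a)],[-np.sin(a),np.cos(a)]])
C=(P[...,:2]*1000-[602.8,-55.1])@E.T;z=P[...,2]*1000
for r in (125,135):
    print('row',r,[(c,*C[r,c].round().tolist(),z[r,c].round()) for c in range(265,330,5)])
m=(z>142)&(z<155)&(im[...,2]>120)&(im[...,0]<80)
m[240:]=0
print('plate x',np.percentile(C[m][:,0],[.5,99.5]),'ymin',np.percentile(C[m][:,1],.5),np.median(z[m]))
for c in (215,235,280,300): 
    v=np.nonzero(m[:,c])[0]; print('front edge',c,C[v[0]+1,c].round(1))
E
```

```text
row 125 [(265, -25.0, -113.0, np.float64(20.0)), (270, -29.0, -113.0, np.float64(19.0)), (275, -33.0, -113.0, np.float64(20.0)), (280, -37.0, -114.0, np.float64(20.0)), (285, -41.0, -114.0, np.float64(22.0)), (290, -44.0, -114.0, np.float64(28.0)), (295, -48.0, -115.0, np.float64(29.0)), (300, -52.0, -114.0, np.float64(28.0)), (305, -56.0, -114.0, np.float64(28.0)), (310, -59.0, -115.0, np.float64(31.0)), (315, -59.0, -117.0, np.float64(54.0)), (320, -60.0, -119.0, np.float64(66.0)), (325, -64.0, -118.0, np.float64(63.0))]
row 135 [(265, -25.0, -106.0, np.float64(21.0)), (270, -29.0, -105.0, np.float64(20.0)), (275, -33.0, -105.0, np.float64(19.0)), (280, -37.0, -106.0, np.float64(22.0)), (285, -41.0, -106.0, np.float64(21.0)), (290, -44.0, -107.0, np.float64(29.0)), (295, -49.0, -106.0, np.float64(26.0)), (300, -52.0, -106.0, np.float64(27.0)), (305, -56.0, -106.0, np.float64(27.0)), (310, -59.0, -107.0, np.float64(33.0)), (315, -59.0, -110.0, np.float64(55.0)), (320, -61.0, -112.0, np.float64(65.0)), (325, -64.0, -112.0, np.float64(65.0))]
plate x [-40.71943305   8.53325196] ymin -117.15199022005656 148.90079725950955
front edge 215 [   1.9 -116.9]
front edge 235 [  -7.2 -116.9]
front edge 280 [ -27.5 -117.2]
front edge 300 [ -36.4 -117.2]
```

>>> arm_command(moves=[-1, 0, 0, 30, 0, 0, 0, -1, 0, 0, 35, 0, 0, 0, -1, 0, 0, 25, 0, 0, 0, -1, 0, 0, 15, 0, 0, 0, -1, 0, 0, 8, 0, 0, 0, -1, 0, 0, 3, 0, 0, 0, -1, 0, 0, 0, 0, 0, 0, -1, 0, 0, 0, 0, 0, 0])

```text
clock: 15.7
tcp_pos: [0.5679, -0.115, 0.0032]
orientation: [0.0, -0.586, 0.81, -0.001]
wrist_force: [0.5, -0.2, -0.4]
finger_gap: 0.011
grip_force: 39.8
```

>>> arm_command(moves=[-1, 0, 1, 1, 0, 0, 0, -1, 0, 1, 0.5, 0, 0, 0, -1, 0, 0, 0, 0, 0, 0])

```text
clock: 16.08
tcp_pos: [0.5652, -0.1141, 0.0009]
orientation: [-0.0, -0.586, 0.81, 0.0]
wrist_force: [-0.5, -0.2, -1.7]
finger_gap: 0.0107
grip_force: 39.8
```

>>> arm_command(moves=[-1, 0, 1, 0, 0, 0, 0, -1, 0, 0.5, 0, 0, 0, 0, -1, 0, 0, 0, 0, 0, 0])

```text
clock: 16.45
tcp_pos: [0.5645, -0.1139, 0.0011]
orientation: [0.0, -0.586, 0.81, -0.0]
wrist_force: [1.8, -0.2, -2.7]
finger_gap: 0.0113
grip_force: 39.7
```

>>> arm_command(moves=[-1, 0, 0.7, 0, 0, 0, 0, -1, 0, 0, 0, 0, 0, 0])

```text
clock: 16.7
tcp_pos: [0.5645, -0.1139, 0.0012]
orientation: [0.001, -0.586, 0.81, -0.001]
wrist_force: [4.5, -1.5, -4.3]
finger_gap: 0.011
grip_force: 39.4
```

>>> arm_command(moves=[-1, 0, 0.7, 0, 0, 0, 0, -1, 0, 0, 0, 0, 0, 0])

```text
clock: 16.95
tcp_pos: [0.5644, -0.1139, 0.0013]
orientation: [0.001, -0.586, 0.81, -0.001]
wrist_force: [5.9, -2.1, -4.6]
finger_gap: 0.0114
grip_force: 39.4
```

The carrier is touching the fence (about 6 N in +x, no more travel). Easing off slightly and lowering to the floor.

>>> arm_command(moves=[-1, 0, -1, 0.6, 0, 0, 0, -1, 0, 0, 0.6, 0, 0, 0, -1, 0, 0, 0.4, 0, 0, 0, -1, 0, 0, 0, 0, 0, 0])

```text
clock: 17.45
tcp_pos: [0.5645, -0.1139, -0.0001]
orientation: [0.001, -0.586, 0.81, -0.001]
wrist_force: [4.3, -1.2, 1.7]
finger_gap: 0.0112
grip_force: 40.2
```

>>> arm_command(moves=[-1, 0, 0, 0.5, 0, 0, 0, -1, 0, 0, 0, 0, 0, 0])

```text
clock: 17.7
tcp_pos: [0.5645, -0.114, -0.0005]
orientation: [0.001, -0.586, 0.81, -0.001]
wrist_force: [5.1, -2.3, 3.2]
finger_gap: 0.0111
grip_force: 40.3
```

>>> arm_command(moves=[-1, 0, -0.2, 0.5, 0, 0, 0, -1, 0, 0, 0, 0, 0, 0])

```text
clock: 17.95
tcp_pos: [0.5646, -0.114, -0.0006]
orientation: [0.001, -0.586, 0.81, -0.001]
wrist_force: [3.2, -1.3, 6.6]
finger_gap: 0.0109
grip_force: 40.9
```

>>> arm_command(moves=[-1, 0, -0.2, 0.6, 0, 0, 0, -1, 0, 0, 0, 0, 0, 0])

```text
clock: 18.2
tcp_pos: [0.5646, -0.114, -0.0006]
orientation: [0.001, -0.586, 0.81, -0.001]
wrist_force: [0.7, -0.6, 11.3]
finger_gap: 0.011
grip_force: 41.6
```

It's on the floor (z stopped at the predicted height, 11 N). Relieving the pressure, then opening gently.

>>> arm_command(moves=[-1, 0, 0.4, -1, 0, 0, 0, -1, 0, 0, 0, 0, 0, 0, -0.5, 0, 0, 0, 0, 0, 0, -0.4, 0, 0, 0, 0, 0, 0, -0.4, 0, 0, 0, 0, 0, 0], newtons=20)

```text
clock: 18.82
tcp_pos: [0.5622, -0.113, -0.0021]
orientation: [-0.001, -0.586, 0.81, 0.001]
wrist_force: [-1.0, 0.9, 0.5]
finger_gap: 0.0259
grip_force: 0.0
```

>>> arm_command(moves=[-0.4, 0, 0, -10, 0, 0, 0, -0.4, 0, 0, -30, 0, 0, 0, -0.4, 0, 0, -40, 0, 0, 0, -0.4, 0, 0, -40, 0, 0, 0, -0.4, 0, 0, -40, 0, 0, 0, -0.4, -20, 0, 0, 0, 0, 0, -0.4, 0, 0, 0, 0, 0, 0])

```text
clock: 19.7
tcp_pos: [0.5699, -0.0934, 0.1588]
orientation: [0.0, -0.586, 0.81, 0.0]
wrist_force: [-0.2, 0.3, -0.3]
finger_gap: 0.0256
grip_force: 0.0
```

```bash
python3 - <<'E'
from h import *
go(624,9.5,200,71.75)
im,d,P=cam('wrist');cv2.imwrite('pics/w5.png',im)
a=np.radians(-18.25);E=np.array([[np.cos(a),np.sin(a)],[-np.sin(a),np.cos(a)]])
C=(P[...,:2]*1000-[602.8,-55.1])@E.T;z=P[...,2]*1000
h=cv2.cvtColor(im,cv2.COLOR_BGR2HSV)
am=(h[...,0]>5)&(h[...,0]<22)&(h[...,1]>150)&(h[...,2]>60)&(abs(C[...,0])<60)
pl=am&(z>26)&(z<34)
print(rect(np.c_[C[pl],C[pl]]),np.nanmedian(z[pl]))
# edges of plate toward fence per y band, and fence face
for y in range(-112,-20,12):
    b=pl&(abs(C[...,1]-y)<4); f=(abs(C[...,1]-y)<4)&~am&(z>24)&(z<32)&(C[...,0]<-38)
    if b.sum()>5: print(y,'plate',C[b][:,0].min().round(1),C[b][:,0].max().round(1),'fence',C[f][:,0].max().round(1) if f.any() else None)
rb=am&(z>48);print('rib',rect(np.c_[C[rb],C[rb]]),np.nanmedian(z[rb]))
E
```

```text
turn -1.5696 shift [  19.2 -114.7  -41.2] alt turn [np.float64(1.572), np.float64(-1.57)] tilt [ 0.  0. -0.] tcp [569.9 -93.4 158.8] gap 25.6 F [-0.2  0.3 -0.3] t 19.7 j [-0.3   0.33 -0.02  1.23  0.   -1.56]
(array([-18594.3, -67950.2]), array([ 50462.2, 100449. ]), 90.0) 30.03691591944635
-112 plate -43.1 6.5 fence -43.9
-100 plate -43.5 5.8 fence -44.2
-88 plate -43.6 6.2 fence -43.5
-76 plate -43.0 6.4 fence -43.9
-64 plate -43.4 6.6 fence -44.1
-52 plate -43.8 6.1 fence -43.6
-40 plate -43.0 6.3 fence -43.8
-28 plate -43.3 6.6 fence -44.2
rib (array([-18395.5, -68208. ]), array([11970.1, 59831.6]), 89.7) 53.73304483087843
```

View pics/w5.png

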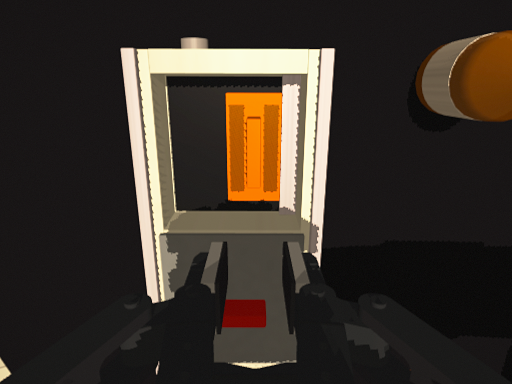

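The carrier lies rib up on the floor (plate top at 30 mm). Its edge runs along the fence at columns 226–282, parallel, with centre at (-18.6,-68) in the chamber frame, so it is flush. Next, back to the handle to close the cover.

>>> arm_command(moves=[0, -5, 0, 0, 0, 0, 0.17, 0, 0, 0, 0, 0, 0, 0.18, 0, 0, 0, 0, 0, 0, 0.18, 0, 0, 0, 0, 0, 0, 0.18, 0, 0, 0, 0, 0, 0, 0.18, 0, 0, 0, 0, 0, 0, 0.18, 0, 0, 0, 0, 0, 0, 0.18, 0, 0, 0, 0, 0, 0, 0.18])

```text
clock: 20.75
tcp_pos: [0.5702, -0.0898, 0.157]
orientation: [-0.002, 0.092, 0.996, 0.0]
wrist_force: [-0.2, 0.7, -0.4]
finger_gap: 0.0429
grip_force: 0.0
```

>>> arm_command(moves=[0, 0, 0, 0, 0, 0, 0.142, 0, -6, 25, 0, 0, 0, 0, 0, -6, 40, 0, 0, 0, 0, 0, -6, 40, 0, 0, 0, 0, 0, 0, 0, 0, 0, 0, 0, 0, 0, 0, 0, 0, 0, 0])

```text
clock: 21.5
tcp_pos: [0.6205, 0.0039, 0.1574]
orientation: [-0.001, 0.159, 0.987, -0.0]
wrist_force: [-0.3, -1.3, 0.4]
finger_gap: 0.0422
grip_force: 0.0
```

```bash
python3 - <<'E'
from h import *
go(624,9.5,43,71.75)
im,d,P=cam('wrist');z=P[...,2]
h=cv2.cvtColor(im,cv2.COLOR_BGR2HSV)
rd=((h[...,0]<5)|(h[...,0]>172))&(h[...,1]>150)&(h[...,2]>60)&(z>.094)&(z<.102)
for m in comps(rd,20): print('red',np.argwhere(m).mean(0).round(),rect(P[m]))
E
```

```text
turn -0.0015 shift [ -1.8   6.5 114.4] alt turn [np.float64(-0.001), np.float64(3.14)] tilt [ 0.001  0.003 -0.   ] tcp [620.5   3.9 157.4] gap 42.2 F [-0.3 -1.3  0.4] t 21.5 j [-0.12  0.42  0.11  1.26 -0.    0.2 ]
red [195. 263.] (array([624.1,   9.9]), array([11.3, 59.1]), 161.8)
```

>>> arm_command(moves=[0, -2, 6, 20, 0, 0, 0, 0, 0, 0, 40, 0, 0, 0, 0, 0, 0, 35, 0, 0, 0, 0, 0, 0, 13, 0, 0, 0, 0, 0, 0, 6, 0, 0, 0, 0, 0, 0, 0, 0, 0, 0, 0, 0, 0, 0, 0, 0, 0])

```text
clock: 22.42
tcp_pos: [0.6264, 0.009, 0.0462]
orientation: [0.001, 0.16, 0.987, 0.0]
wrist_force: [0.3, 0.4, -0.3]
finger_gap: 0.0423
grip_force: 0.0
```

>>> arm_command(moves=[-1, 0, 0, 0, 0, 0, 0, -1, 0, 0, 0, 0, 0, 0, -1, 0, 0, 0, 0, 0, 0, -1, 0, 0, 0, 0, 0, 0], newtons=40)

```text
clock: 22.92
tcp_pos: [0.6258, 0.009, 0.0455]
orientation: [0.001, 0.159, 0.987, -0.0]
wrist_force: [-1.3, -0.6, 6.3]
finger_gap: 0.0109
grip_force: 40.5
```

>>> arm_command(moves=[-1, 0, -10, 0, 0, 0, 0, -1, 0, -20, 0, 0, 0, 0, -1, 0, -25, 0, 0, 0, 0, -1, 0, -25, 0, 0, 0, 0, -1, 0, -25, 0, 0, 0, 0, -1, 0, -18, 0, 0, 0, 0, -1, 0, -8, 0, 0, 0, 0, -1, 0, -4, 0, 0, 0, 0])

```text
clock: 23.92
tcp_pos: [0.5834, -0.119, 0.0455]
orientation: [0.001, 0.16, 0.987, 0.001]
wrist_force: [0.1, 2.6, 5.0]
finger_gap: 0.011
grip_force: 40.5
```

>>> arm_command(moves=[-1, 0, -1.5, 0, 0, 0, 0, -1, 0, -1, 0, 0, 0, 0, -1, 0, 0, 0, 0, 0, 0])

```text
clock: 24.3
tcp_pos: [0.5831, -0.12, 0.0455]
orientation: [0.001, 0.159, 0.987, 0.001]
wrist_force: [1.3, 4.1, 5.3]
finger_gap: 0.0107
grip_force: 40.5
```

>>> arm_command(moves=[-1, 0, -1, 0, 0, 0, 0, -1, 0, 0, 0, 0, 0, 0])

```text
clock: 24.55
tcp_pos: [0.5831, -0.12, 0.0456]
orientation: [0.001, 0.159, 0.987, 0.002]
wrist_force: [2.2, 6.1, 5.6]
finger_gap: 0.011
grip_force: 40.5
```

The cover is shut against its stop, with 136 mm of travel. Relieving, releasing and checking.

>>> arm_command(moves=[-1, 0, 2, 0, 0, 0, 0, -0.2, 0, 0, 0, 0, 0, 0, -0.2, 0, 0, 0, 0, 0, 0, -0.2, 0, 0, -30, 0, 0, 0, -0.2, 0, 0, -50, 0, 0, 0, -0.2, 0, 0, -50, 0, 0, 0, -0.2, 0, 0, -50, 0, 0, 0, -0.2, 0, 0, 0, 0, 0, 0])

```text
clock: 25.55
tcp_pos: [0.5847, -0.1213, 0.2293]
orientation: [0.004, 0.16, 0.987, -0.001]
wrist_force: [0.2, 1.1, -0.9]
finger_gap: 0.0338
grip_force: 0.0
```

```bash
python3 - <<'E'
from h import *
im,d,P=cam('wrist');cv2.imwrite('pics/w6.png',im);z=P[...,2]
a=np.radians(-18.25);E=np.array([[np.cos(a),np.sin(a)],[-np.sin(a),np.cos(a)]])
C=(P[...,:2]*1000-[602.8,-55.1])@E.T
h=cv2.cvtColor(im,cv2.COLOR_BGR2HSV)
rd=((h[...,0]<5)|(h[...,0]>172))&(h[...,1]>150)&(h[...,2]>60)&(z>.094)&(z<.102)
for m in comps(rd,20): print('red',rect(P[m]),C[m].mean(0).round(1))
t,_,_=cam('top');cv2.imwrite('pics/top6.png',t); print(get_state()['tcp_pos'],get_state()['clock'])
E
```

```text
red (array([ 581.4, -119.6]), array([11.2, 59.5]), 162.1) [ -1.1 -67.6]
[ 0.5825083  -0.12050084  0.22464207] 25.65
```

View pics/w6.png

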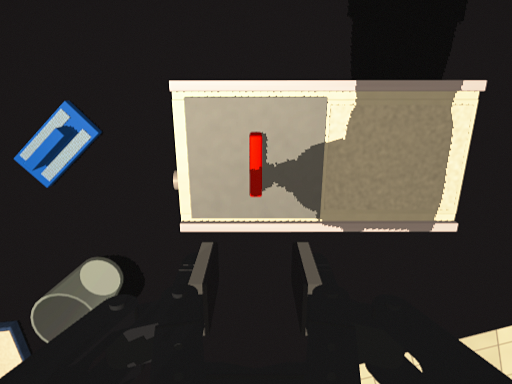

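The picture shows the cover fully over the compartment. The handle at (256,164) measures -67.6 mm in the chamber frame, which is 136 mm from the open position. The blue carrier and beaker are in view at (57,144) and (75,300). Handing in.

```bash
python3 -c "
from workcell import *
print(hand_in())"
```

```text
the job is handed in; nothing more can be done
None
```

I handed the job in at about 26 s: the cover was slid fully open, the middle-sized amber carrier was laid rib up and flush along the fence (within about 0.5 mm), and the cover was slid fully shut; I saw no verdict, and I did not re-measure the bystanders, which the arm kept clear of.

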